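# Hold a vacuum gauge on its port for clamping

### The job

Blow the dust off the vacuum port's sealing face with the gas duster that is aimed at it: push its red nozzle cap fully down for a moment and let it spring up again. Then lift the vacuum gauge from the tray by its white housing (the steel flange rims must stay free for the clamp), set it upright and gently over the centring ring on the port, and press it straight down onto the O-ring with a steady push of about 10 N for a colleague who will fit the clamp. Keep that push for a couple of seconds and finish while still holding and pressing it, and leave the clamp and everything else on the bench alone.

Things in the scene. Friction and masses are not known exactly. Their poses are not given: they have to be found in the camera images.
- gauge: loose vacuum gauge upright in the tray, 0.15 to 0.3 kg, round. Origin: centre of the flange's underside, z up its axis. Heights from there: steel flange 55 mm wide (0-6), cone, steel neck 43 mm wide (11-28), smooth white housing 40 mm wide (30-92, grip at 55-80; black cap from 89), connector 17 mm wide (98-110). Bore in the underside, 42 mm wide, 6 mm deep, goes over the centring ring
- seal_top (a point): centre of the top of the black O-ring (52 mm outside) on the upward port of the vacuum tee, about 126 mm above the bench, z up: the gauge's origin comes here when seated. An aluminium centring ring 38.6 mm in diameter inside it stands 4.4 mm above this point, chamfered 2 mm. Moves down as the O-ring is squeezed
- seal (a joint): squeeze of the O-ring, m: 0 free, grows as the gauge is pressed down, hard stop at 0.0045. It gives like a spring of 4 N per mm (10 N squeezes it 2.5 mm), the gauge's own weight (1.5 to 3 N) included
- manifold: fixed vacuum tee: aluminium base plate 120 x 190 x 12 mm, horizontal steel tube along its y (clamped blanks at both ends, 86 mm from the middle, up to 95 mm high), green valve knob 112 mm high, 56 mm to its +y side; port in the middle. Origin: centre of the base plate's underside, straight below the port; z up
- duster: fixed gas-duster can, white with a blue band, 54 mm in diameter, in a black clip with a 96 x 90 mm foot, about 175 mm to the -y side of the tee. Origin: centre of the foot's underside, on the can's axis, z up. A red tube 3 mm thick points from the nozzle cap along its +y to the port and ends 80 mm from the can's axis, 142 mm above the bench
- nozzle_top (a point): centre of the top of the duster's red nozzle cap (22 mm in diameter, 18 mm high), about 168 mm above the bench when up; moves down with it. Press it straight down, for example with the closed fingertips
- nozzle (a joint): travel of the nozzle cap, m: 0 up, 0.006 fully down; sprung, 1.6 N to start and 6.4 N fully down; springs up by itself
- tray: fixed stainless steel tray, 120 (x) x 176 (y) x 24 mm, walls and floor 2 mm thick. Origin: centre of its underside. Gauge and clamp stand in it, about 45 mm to either side of the middle along y (either one on either side). Behind it the white autosampler's arm, an obstacle, overhangs the bench: its front end is at world x 0.55, y 0.255 to 0.30, 205 to 345 mm above the bench
- clamp: loose aluminium clamp ring with brass wing nut lying in the tray, 69 mm ring outside, about 100 x 70 x 13 mm over all. Origin: centre of the ring's underside. Not to be touched
- wash_bottle: loose wash bottle with red cap, 68 mm in diameter, 170 mm tall; bystander at the right. Origin: centre of its underside
- petri: loose petri dish, 59 mm in diameter, 16 mm tall; bystander behind the tee. Origin: centre of its underside
- tape: loose roll of black tape lying flat, 57 mm in diameter, 19 mm tall; bystander at the left. Origin: centre of its underside
- green_bottle: loose white bottle with green cap, 48 mm in diameter, 115 mm tall; bystander beside the tube rack (fixed, with glass tubes up to 200 mm high). Origin: centre of its underside
- pen: loose white marker pen with black cap, 135 mm long, 17 mm thick; bystander at the left. Origin: centre of its underside
- hex_key: loose black hex key, 94 x 31 x 9 mm; bystander at the left. Origin: centre of its underside
There are look-alikes about, which are no part of the job. Leave any blue, orange or purple look-alike of the gauge alone.

How it is judged:
By the outcome, as a careful person would: the job done as asked, in the order asked, and still so for the second after the job is handed in, while the arm keeps its last pose, push and grip.
It also fails if it takes over 53 s, if anything falls off the work surface, if the arm or the gripper's body presses on something with over 40 N, if the wrist force passes 120 N, or if a joint passes its speed limit or range.

### The arm

A 7-joint arm with a two-finger parallel gripper is mounted at the origin on a cart in front of the work surface, level with it; the furniture and walls round the work are solid. World frame = base frame: x ahead of the robot, y to its left, z up, the work surface at z = 0. Lengths are in m, angles in rad, forces in N, time in s.
With the tool pointing down it reaches from about 0.425 to 0.925 m from the base axis. Payload 6.8 kg.
Tool frame: the origin (TCP) lies between the finger pads, 19 mm behind the fingertips; this is the grasp point; z points along the fingers, y is the direction in which the jaws open and shut (so a half turn about z gives the same grasp; the last joint's range is limited). The gripper opens to 85 mm and grips with 20 to 120 N. Pads are 22 mm wide; open, the fingers measure 114 mm over their backs; the gripper's body (76 mm by 85 mm) begins 54 mm behind the grasp point. The pads swing forward as they close: fully open they stand 13 mm farther back than shut.
Start: joints at [-1.457, 0.477, 0.022, 1.555, -0.011, 1.109, -0.083], TCP at [0.148, 0.658, 0.25] pointing down, gripper open.
Joint ranges: [-2.96, 2.96], [-0.34, 2.1], [-1.41, 1.46], [0.24, 2.44], [-1.37, 4.51], [0.17, 1.92], [-2.96, 2.96]. Speed limits (rad/s): [2.39, 2.39, 3.14, 3.14, 3.14, 3.14, 3.14].

### API

Orientations are given as a unit quaternion [w, x, y, z].
In Python, from station import bot gives the robot as it stands. The module is installed in compiled form; this text tells all that it offers.
- The arm moves only by the tool drive_tool, never from a script. Its argument "series" is one flat list of numbers, 7 for each row, row after row: the opening, from -1 (shut) to 1 (fully open), then the shift along the tool's x, y, z in mm, then the turn, a rotation vector about the tool's x, y, z in rad. In form: [jaw, x, y, z, wx, wy, wz, jaw, x, y, z, wx, wy, wz, ...]. A call has 1 to 12 rows; each row shifts and turns the commanded pose from where the row before left it, along the tool's axes as they then stand; what a row does not reach is not made up. A row lasts 1/8 s, in which the tool goes at most 62.5 mm and 10.7 degrees, less where a joint would pass 70% of its speed; a pose out of reach is approached as far as the arm can. A call with a gripper value outside its range is refused whole. The fingers move at their own pace and stop on an object; "force" is the grip in N (left out, the last holds). Time passes only in rows, so rows that do not move let the fingers close. It gives the time, the measured TCP pose, the force and the opening at its end, in the units of the state.
- bot.get_obs(): the state, without advancing time (a new reading comes with each control period).
- bot.read_camera(name): name is "scene" or "top" or "wrist"; returns a dict with "pixels" (480x640x3 uint8, blue, green, red), "camera_matrix" (3x3 intrinsics, pixels), "distortion" ([k1, k2, p1, p2, k3] as OpenCV has them; the pictures are not rectified), "rvec" (rotation vector, rad) and "tvec" (3), from world to camera coordinates, as OpenCV has them. Camera axes: x right, y down, z forward; pixel columns grow to the right and rows downward; lengths in m; the calibration is good to about 2 mm. A picture is of the moment at which its call begins. There is no depth.
- bot.hand_in(): hands the job in, once; it reports no verdict.
The state is a dict: "t": time; "q": joint angles; "joint_vel": joint speeds; "joint_torque": joint torques, N m; "eef_pos": TCP position; "tool_rot": TCP orientation; "contact_force": force on the tool from outside, world axes, zero at the start; "torque": the same for the moment, N m; "gripper_width": opening from 0.0 (shut) to 1.0 (fully open).
Only numpy, scipy, OpenCV 4.12 (cv2) and the standard library are available. Lean on these libraries where they do the work, as an engineer would, in place of code of your own. Each camera call takes 0.05 s, during which the arm holds its last target. There are 200 camera calls.

## Working session

There is one attempt and no reset: what is moved stays moved. The work goes in short steps, Python scripts to look and compute and a tool call to move; the robot and the scene stay as the last step left them, time stands still between calls to the robot, and variables do not carry over. Pictures are saved under pics/ and viewed, about 8 in all and at most 12, crops included, and the job is handed in when it is done.

Besides the shell and the picture viewer there is one more tool, called after "Emit:" as name(argument=value, ...) on one line, values as JSON. drive_tool: Moves the arm, as the interface text tells. Its arguments: {"type":"object","properties":{"series":{"type":"array"},"force":{"type":"number"}},"required":["series"]}

```bash
mkdir -p pics; cat > h.py <<'E'
import cv2, numpy as np
from station import bot
from scipy.spatial.transform import Rotation as R
def cam(n,save=None):
    c=bot.read_camera(n)
    if save: cv2.imwrite('pics/'+save,c['pixels'])
    return c
def ray(c,u,v):
    p=cv2.undistortPoints(np.array([[[u,v]]],float),c['camera_matrix'],np.array(c['distortion']))[0,0]
    M=cv2.Rodrigues(np.array(c['rvec'],float))[0]; t=np.array(c['tvec'],float).ravel()
    return -M.T@t, M.T@np.array([p[0],p[1],1])
def onz(c,u,v,z):
    o,d=ray(c,u,v); return o+d*(z-o[2])/d[2]
def proj(c,P):
    return cv2.projectPoints(np.array(P,float).reshape(-1,1,3),np.array(c['rvec'],float),np.array(c['tvec'],float),c['camera_matrix'],np.array(c['distortion']))[0][:,0]
def obs():
    o=bot.get_obs(); print(round(o['t'],2),np.round(o['eef_pos'],4),np.round(o['tool_rot'],4),np.round(o['contact_force'],2),o['gripper_width']); return o
E
python3 - <<'E'
from h import *
o=obs(); print(R.from_quat(np.array(o['tool_rot'])[[1,2,3,0]]).as_matrix().round(3))
a=cam('scene','s1.png');b=cam('top','t1.png');cam('wrist','w1.png')
for c in(a,b): print(ray(c,320,240))
E
```

```text
0.0 [0.1484 0.6579 0.249 ] [-0.000e+00  1.107e-01  9.939e-01 -9.000e-04] [0.24 0.05 0.11] 0.999441978586483
[[-0.976  0.22  -0.   ]
 [ 0.22   0.976 -0.002]
 [-0.    -0.002 -1.   ]]
(array([-0.56084467,  1.04833327,  0.75287177]), array([ 0.67576874, -0.6208419 , -0.39773798]))
(array([0.4546994 , 0.06006855, 1.77315862]), array([ 0.05413667, -0.0112177 , -0.99865216]))
```

View pics/s1.png

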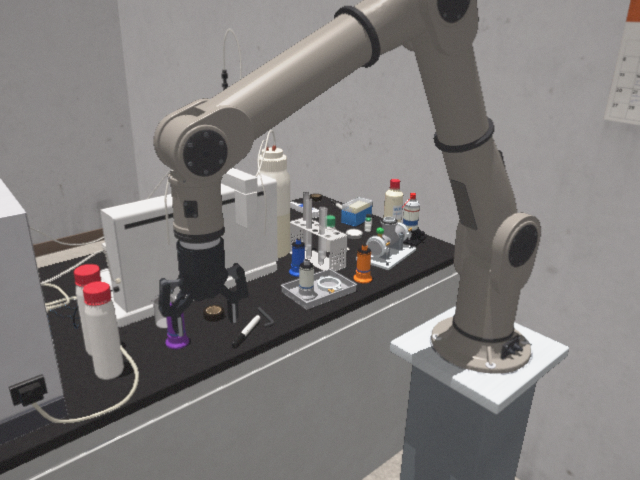

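View pics/t1.png

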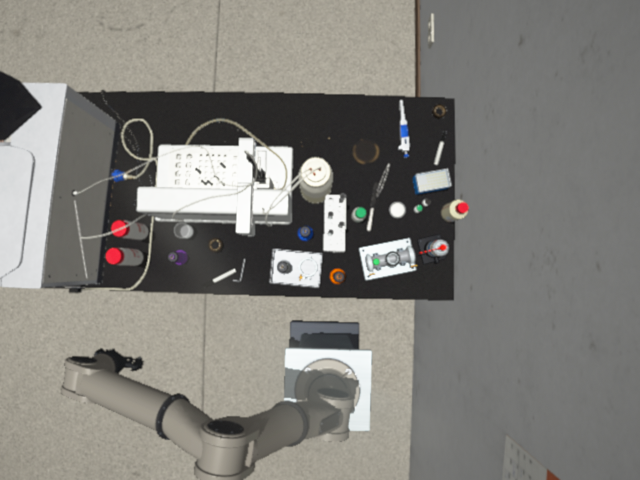

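The scene view shows the tray at about (320,285). The white-housed gauge in it is at (306,280), with the clamp at (328,285). The tee is at (392,240), with the duster behind it at about (412,215).

Candidates in the top view: gauge in tray (285,267), blue look-alike (305,233), orange (337,276), purple (177,257). I choose the one in the tray and check it in a close crop.

```bash
python3 - <<'E'
import cv2,numpy as np
t=cv2.imread('pics/t1.png'); s=cv2.imread('pics/s1.png')
a=cv2.resize(t[200:300,260:460],None,fx=4,fy=4,interpolation=cv2.INTER_CUBIC)[:, :800]
b=cv2.resize(s[170:310,270:450],(257,200),interpolation=cv2.INTER_CUBIC)
b2=cv2.resize(s[235:305,280:380],(285,200),interpolation=cv2.INTER_CUBIC)
b3=cv2.resize(s[170:270,355:440],(170,200),interpolation=cv2.INTER_CUBIC)
o=np.zeros((600,800,3),np.uint8);o[:400]=a;o[400:,:285]=b2;o[400:,300:470]=b3;o[400:,500:757]=b
cv2.imwrite('pics/c1.png',o)
E
```

```text
(no output)
```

View pics/c1.png

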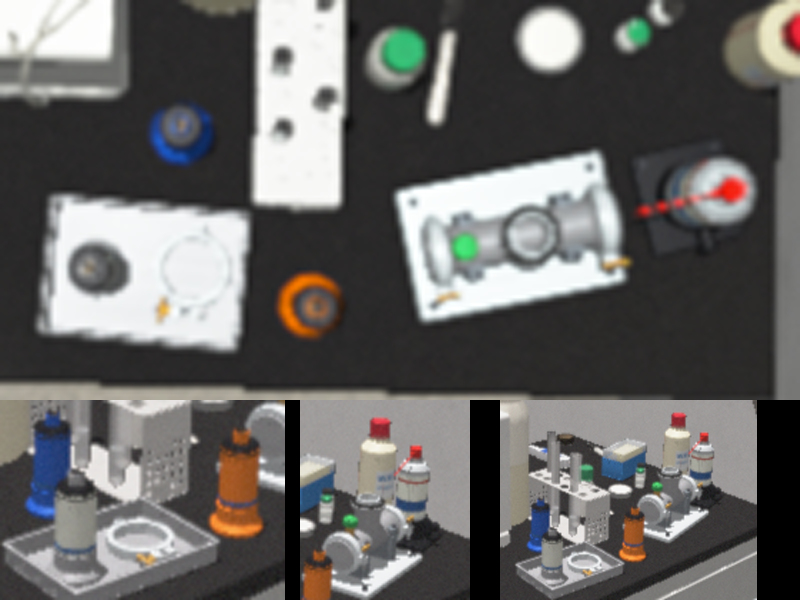

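The crop shows the white gauge in the tray's left half, with its connector at about (283,267) in the top view, and the clamp at (309,267). The port is at (392,258) and the red nozzle cap at (443,247).

```bash
python3 - <<'E'
from h import *
b=cam('top')
im=b['pixels'].astype(int)
m=(im[...,2]>180)&(im[...,1]<80)&(im[...,0]<80)
n,l,st,ce=cv2.connectedComponentsWithStats(m.astype(np.uint8))
for i in range(1,n):
    if st[i,4]>5: print(st[i],ce[i].round(1),onz(b,*ce[i],.168).round(4))
for nm,p,z in [('noz',(443,247),.168),('port',(392.5,258.3),.13),('gauge',(283.3,267),.112),('clamp',(309,267),.01),('orange',(339,276.5),.11),('blue',(305,231),.11),('knob',(376.3,261.7),.112)]: print(nm,onz(b,*p,z).round(4))
for nm,p in [('plate',[(359.2,247.5),(410,238),(416.3,270),(365.3,280.3)]),('tray',[(272.5,249),(322.3,253),(319.3,287.3),(270,283)])]:
    print(nm,[onz(b,*q,.012 if nm=='plate' else .024).round(3) for q in p])
E
```

```text
[458 203  10  10  78] [462.5 207.1] [ 0.6662 -0.4374  0.168 ]
[111 221  14   9  75] [117.  224.4] [0.5766 0.7361 0.168 ]
[113 229  13   7  50] [119.9 232.5] [0.5491 0.7246 0.168 ]
[439 245   7   5  21] [442.1 247.2] [ 0.5287 -0.369   0.168 ]
[106 248  15  16 192] [113.  255.5] [0.47   0.7454 0.168 ]
noz [ 0.5294 -0.3719  0.168 ]
port [ 0.4879 -0.2079  0.13  ]
gauge [0.4481 0.1654 0.112 ]
clamp [0.4503 0.0779 0.01  ]
orange [ 0.4206 -0.0275  0.11  ]
blue [0.5747 0.0941 0.11  ]
knob [ 0.475  -0.1549  0.112 ]
plate [array([ 0.527, -0.104,  0.012]), array([ 0.567, -0.29 ,  0.012]), array([ 0.45 , -0.316,  0.012]), array([ 0.407, -0.129,  0.012])]
tray [array([0.512, 0.212, 0.024]), array([0.502, 0.031, 0.024]), array([0.378, 0.038, 0.024]), array([0.388, 0.218, 0.024])]
```

Emit:
drive_tool(series=[-1,-40,-26,-12,0,0,0,-1,-40,-26,-12,0,0,0,-1,-40,-26,-12,0,0,0,-1,-40,-26,-12,0,0,0,-1,-40,-26,-12,0,0,0,-1,-40,-26,-12,0,0,0,-1,-21,-47,0,0,0,0,-1,-21,-47,0,0,0,0,-1,-21,-47,0,0,0,0,-1,-21,-47,0,0,0,0,-1,-21,-47,0,0,0,0,-1,0,0,0,0,0,0], force=30)

```text
t: 1.7
eef_pos: [0.3997, 0.1971, 0.3221]
tool_rot: [0.0, 0.114, 0.993, -0.0]
contact_force: [-0.1, -0.4, -0.1]
gripper_width: 0.002
```

```bash
python3 - <<'E'
from h import *
obs(); c=cam('wrist','w2.png'); print(ray(c,320,240), proj(c,[[.448,.165,.112],[.45,.078,.01]]))
E
```

```text
1.7 [0.3997 0.1971 0.3221] [ 0.      0.1141  0.9935 -0.    ] [-0.05 -0.39 -0.11] 0.0019414103791132286
(array([0.32578002, 0.21471438, 0.44596476]), array([ 0.28343564, -0.07127395, -0.95638068])) [[300.19853624 268.40077566]
 [236.48482037 254.64917092]]
```

View pics/w2.png

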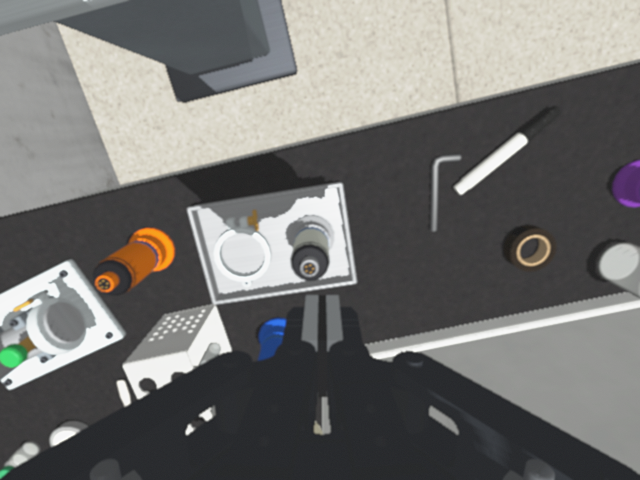

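The gauge connector is at (309,268) against a predicted (300,268), and the clamp ring is at (241,255). This confirms the choice of gauge. Next I go above the nozzle.

Emit:
drive_tool(series=[-1,-19,-46,4,0,0,0,-1,-19,-46,4,0,0,0,-1,-19,-46,4,0,0,0,-1,-19,-46,4,0,0,0,-1,-19,-46,4,0,0,0,-1,-19,-46,4,0,0,0,-1,-26,-48,6,0,0,0,-1,-26,-48,6,0,0,0,-1,-26,-48,6,0,0,0,-1,-26,-48,6,0,0,0,-1,-26,-48,6,0,0,0,-1,0,0,0,0,0,0])

```text
t: 3.25
eef_pos: [0.5238, -0.3589, 0.2664]
tool_rot: [-0.001, 0.112, 0.994, -0.001]
contact_force: [-0.6, -1.1, -0.2]
gripper_width: -0.001
```

```bash
python3 - <<'E'
from h import *
obs(); c=cam('wrist','w3.png'); print(proj(c,[[.528,-.370,.168],[.488,-.208,.1304]]))
im=c['pixels'].astype(int)
m=(im[...,2]>130)&(im[...,1]<70)&(im[...,0]<70)
n,l,st,ce=cv2.connectedComponentsWithStats(m.astype(np.uint8))
for i in range(1,n):
    if st[i,4]>20: print(st[i],ce[i].round(1),onz(c,*ce[i],.168).round(4))
E
```

```text
3.25 [ 0.5238 -0.3589  0.2664] [-0.0011  0.1122  0.9937 -0.0013] [-0.59 -1.09 -0.15] -0.0007578850904242047
[[306.18909094 262.5858382 ]
 [531.12252195 137.01839125]]
[319 211  74  47 307] [356.8 232.6] [ 0.5159 -0.3351  0.168 ]
[291 250  31  29 693] [306.1 264.3] [ 0.5291 -0.3703  0.168 ]
```

View pics/w3.png

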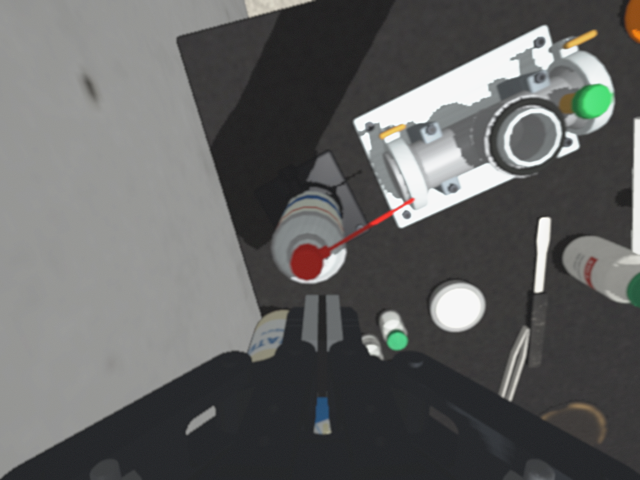

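The red cap is at (306,264), which gives (0.529, -0.370). The port ring is at (530,136), matching (0.488, -0.208). Now I align and descend.

Emit:
drive_tool(series=[-1,-7,-10,30,0,0,0,-1,0,0,30,0,0,0,-1,0,0,14,0,0,0,-1,0,0,0,0,0,0])

```text
t: 3.8
eef_pos: [0.5286, -0.3654, 0.1934]
tool_rot: [-0.001, 0.11, 0.994, 0.001]
contact_force: [-0.3, 0.1, 0.6]
gripper_width: 0.001
```

Emit:
drive_tool(series=[-1,0,0,4,0,0,0,-1,0,0,4,0,0,0,-1,0,0,0,0,0,0])

```text
t: 4.18
eef_pos: [0.5288, -0.3673, 0.1867]
tool_rot: [0.001, 0.111, 0.994, -0.0]
contact_force: [0.7, -0.5, 2.7]
gripper_width: 0.001
```

Emit:
drive_tool(series=[-1,0,-2,3,0,0,0,-1,0,0,3,0,0,0,-1,0,0,2,0,0,0,-1,0,0,0,0,0,0])

```text
t: 4.68
eef_pos: [0.5285, -0.369, 0.1815]
tool_rot: [0.001, 0.111, 0.994, 0.001]
contact_force: [-5.6, 8.9, 27.6]
gripper_width: -0.003
```

Fully down, at the hard stop with over 6.4 N. Release.

Emit:
drive_tool(series=[-1,0,0,-2,0,0,0,-1,0,0,-20,0,0,0,-1,0,0,-40,0,0,0,-1,0,0,-40,0,0,0,-1,0,0,0,0,0,0])

```text
t: 5.3
eef_pos: [0.5282, -0.3711, 0.2838]
tool_rot: [0.003, 0.111, 0.994, -0.002]
contact_force: [0.7, 0.2, -0.5]
gripper_width: 0.003
```

```bash
python3 - <<'E'
from h import *
obs(); c=cam('wrist','w4.png'); print(proj(c,[[.529,-.370,.168],[.529,-.370,.162]]))
im=c['pixels'].astype(int)
m=(im[...,2]>130)&(im[...,1]<70)&(im[...,0]<70)
n,l,st,ce=cv2.connectedComponentsWithStats(m.astype(np.uint8))
for i in range(1,n):
    if st[i,4]>20: print(st[i],ce[i].round(1),onz(c,*ce[i],.168).round(4))
E
```

```text
5.3 [ 0.5282 -0.3711  0.2838] [ 0.0025  0.1112  0.9938 -0.0015] [ 0.72  0.16 -0.49] 0.002629780910464791
[[323.78753199 243.83258986]
 [323.76700712 241.14140061]]
[308 197  92  61 947] [337.1 234.5] [ 0.5246 -0.36    0.168 ]
```

Emit:
drive_tool(series=[-1,19,37,-9,0,0,0,-1,19,37,-9,0,0,0,-1,19,37,-9,0,0,0,-1,19,37,-9,0,0,0,-1,0,0,0,0,0,0,-1,0,0,0,0,0,0])

```text
t: 6.1
eef_pos: [0.4857, -0.2085, 0.3154]
tool_rot: [-0.001, 0.111, 0.994, -0.0]
contact_force: [0.9, -1.3, 0.1]
gripper_width: 0.001
```

```bash
python3 - <<'E'
from h import *
obs(); c=cam('wrist','w5.png'); p=proj(c,[[.488,-.208,.1304]])[0]; print(p)
x,y=map(int,p); crop=c['pixels'][y-80:y+80,x-100:x+100]
print(x-100,y-80); cv2.imwrite('pics/w5c.png',cv2.resize(crop,None,fx=4,fy=4,interpolation=cv2.INTER_CUBIC)[:600])
E
```

```text
6.1 [ 0.4857 -0.2085  0.3154] [-5.000e-04  1.108e-01  9.938e-01 -2.000e-04] [ 0.95 -1.29  0.14] 0.0011311983461010804
[322.74701675 221.97448549]
222 141
```

View pics/w5c.png

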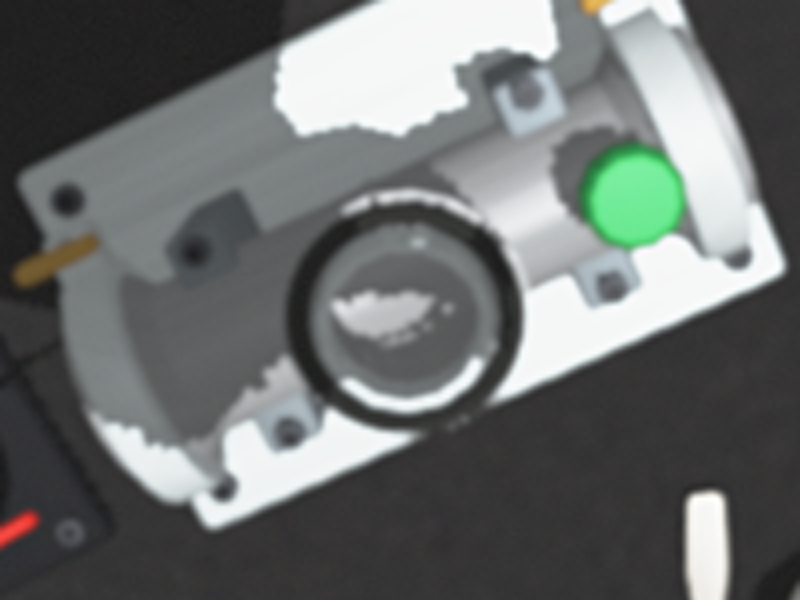

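The crop shows the black O-ring centred near crop pixel (405,315), i.e. image (323.3,219.8). I fit it more precisely.

```bash
python3 - <<'E'
from h import *
c=bot.read_camera('wrist'); im=c['pixels']; g=cv2.resize(cv2.cvtColor(im,cv2.COLOR_BGR2GRAY)[141:301,222:422],None,fx=4,fy=4,interpolation=cv2.INTER_CUBIC)
# radial darkest ridge of O-ring (mean dia ~ 46-52 mm)
pts=[]
for a in np.arange(0,360,5):
    r=np.arange(88,125); x=405+r*np.cos(np.radians(a)); y=315+r*np.sin(np.radians(a))
    v=g[y.astype(int),x.astype(int)].astype(float); k=v<np.min(v)+25; pts.append((405+r[k].mean()*np.cos(np.radians(a)),315+r[k].mean()*np.sin(np.radians(a))))
e=cv2.fitEllipse(np.array(pts,np.float32)); print(e)
u,v=222+e[0][0]/4-.4,141+e[0][1]/4-.4; print(u,v,onz(c,u,v,.126).round(4)); 
b=cv2.imread('pics/w2.png')
E
```

```text
((407.9641418457031, 317.93218994140625), (208.9606475830078, 213.20379638671875), 118.60302734375)
323.5910354614258 220.08304748535156 [ 0.4876 -0.2078  0.126 ]
```

Emit:
drive_tool(series=[1,15,45,0,0,0,0,1,16,45,0,0,0,0,1,15,45,0,0,0,0,1,16,45,0,0,0,0,1,15,45,0,0,0,0,1,16,45,0,0,0,0,1,15,46,0,0,0,0,1,16,46,0,0,0,0,1,0,0,0,0,0,0,1,0,0,0,0,0,0])

```text
t: 7.45
eef_pos: [0.4454, 0.171, 0.3155]
tool_rot: [-0.0, 0.112, 0.994, -0.001]
contact_force: [-0.4, -0.4, -0.4]
gripper_width: 1.0
```

```bash
python3 - <<'E'
from h import *
obs(); c=cam('wrist','w6.png'); p=proj(c,[[.448,.172,.112]])[0]; print(p)
x,y=map(int,p); y0=max(0,y-80); crop=c['pixels'][y0:y0+150,x-100:x+100]
print(x-100,y0); cv2.imwrite('pics/w6c.png',cv2.resize(crop,None,fx=4,fy=4,interpolation=cv2.INTER_CUBIC))
E
```

```text
7.45 [0.4454 0.171  0.3155] [-2.000e-04  1.117e-01  9.937e-01 -7.000e-04] [-0.37 -0.35 -0.39] 1.0002302536017238
[323.66101313 216.91400662]
223 136
```

View pics/w6c.png

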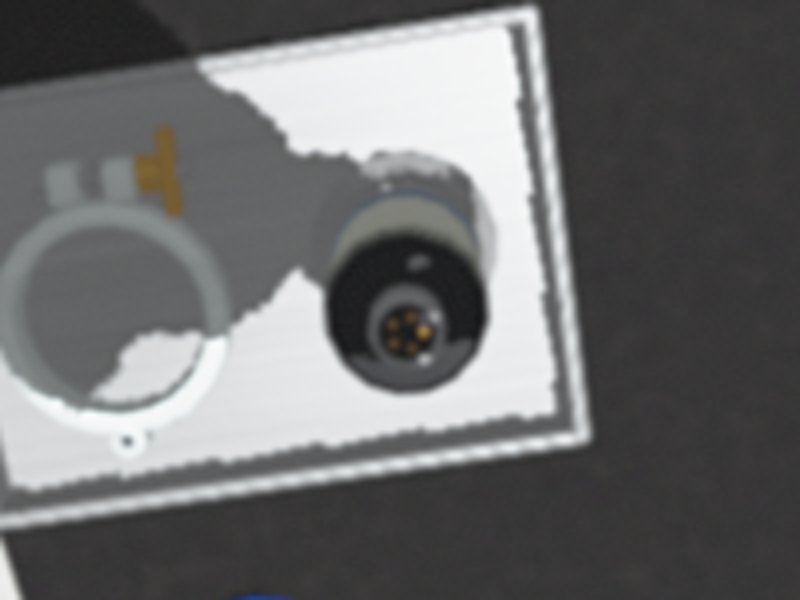

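The white housing with its black cap is upright. The connector is at crop (407,328), i.e. image (324.4,217.6), so the gauge is at about (0.449, 0.172). Descend.

Emit:
drive_tool(series=[1,-3,2,50,0,0,0,1,0,0,50,0,0,0,1,0,0,50,0,0,0,1,0,0,40,0,0,0,1,0,0,30,0,0,0,1,0,0,23,0,0,0,1,0,0,0,0,0,0,1,0,0,0,0,0,0])

```text
t: 8.5
eef_pos: [0.4491, 0.1729, 0.0738]
tool_rot: [0.001, 0.112, 0.994, 0.0]
contact_force: [0.2, 0.4, -0.4]
gripper_width: 1.001
```

```bash
python3 - <<'E'
from h import *
obs(); c=cam('wrist','w7.png'); print(proj(c,[[.449,.172,.112]]))
E
```

```text
8.5 [0.4491 0.1729 0.0738] [5.000e-04 1.116e-01 9.938e-01 2.000e-04] [ 0.21  0.43 -0.36] 1.0012620556961689
[[317.50247447 412.1112154 ]]
```

View pics/w7.png

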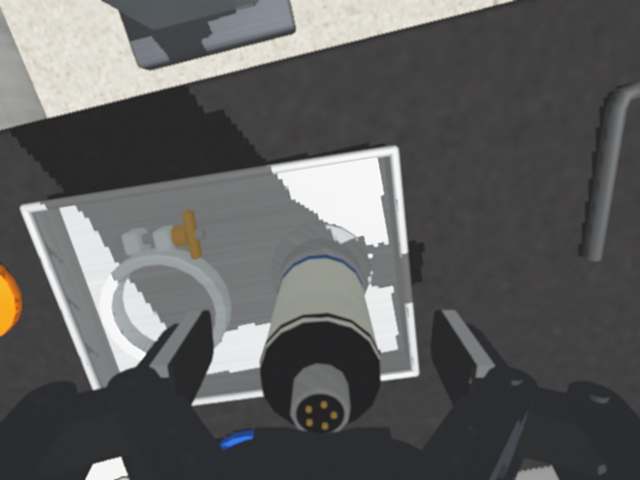

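The connector is at (320,412), within 3 px of prediction and centred between the jaws (pads at about 200 and 450). Grip and lift a little.

Emit:
drive_tool(series=[-1,0,0,0,0,0,0,-1,0,0,0,0,0,0,-1,0,0,0,0,0,0,-1,0,0,0,0,0,0,-1,0,0,0,0,0,0,-1,0,0,0,0,0,0,-1,0,0,-5,0,0,0,-1,0,0,0,0,0,0], force=60)

```text
t: 9.55
eef_pos: [0.4482, 0.1738, 0.0783]
tool_rot: [0.0, 0.111, 0.994, 0.0]
contact_force: [0.3, 0.4, -1.6]
gripper_width: 0.454
```

```bash
python3 - <<'E'
from h import *
for i in range(3):
    obs(); c=bot.read_camera('wrist')
cv2.imwrite('pics/w8.png',c['pixels'])
E
```

```text
9.55 [0.4482 0.1738 0.0783] [1.000e-04 1.106e-01 9.939e-01 1.000e-04] [ 0.32  0.4  -1.61] 0.4541357393252266
9.6 [0.4481 0.1737 0.0781] [0.000e+00 1.106e-01 9.939e-01 1.000e-04] [ 0.68 -0.58 -2.9 ] 0.4538205553048417
9.65 [0.448  0.1737 0.078 ] [-0.      0.1106  0.9939 -0.    ] [-0.31  0.16 -2.76] 0.4532950818113511
```

View pics/w8.png

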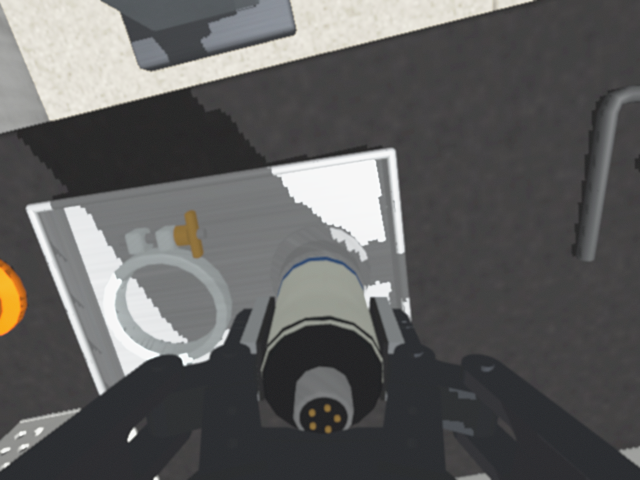

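The gauge is gripped by the housing, upright, with the connector at (322,418).

```bash
python3 - <<'E'
from h import *
o=obs(); c=bot.read_camera('wrist'); im=c['pixels']
print('conn',onz(c,322,418,.117).round(4), proj(c,[[*o['eef_pos'][:2],.117]]))
E
```

```text
9.7 [0.448  0.1737 0.0779] [-1.000e-04  1.106e-01  9.939e-01 -0.000e+00] [ 0.48  0.61 -2.29] 0.4523072551576269
conn [0.4494 0.1737 0.117 ] [[320.77581868 414.01332806]]
```

Emit:
drive_tool(series=[-1,0,0,-40,0,0,0,-1,0,0,-50,0,0,0,-1,0,0,-50,0,0,0,-1,0,0,-50,0,0,0,-1,0,0,-15,0,0,0,-1,0,0,0,0,0,0])

```text
t: 10.5
eef_pos: [0.4481, 0.1738, 0.283]
tool_rot: [0.0, 0.111, 0.994, 0.0]
contact_force: [-0.8, -0.8, -1.6]
gripper_width: 0.457
```

Emit:
drive_tool(series=[-1,-14,-40,0,0,0,0,-1,-13,-41,0,0,0,0,-1,-14,-40,0,0,0,0,-1,-13,-41,0,0,0,0,-1,-14,-40,0,0,0,0,-1,-13,-41,0,0,0,0,-1,-14,-40,0,0,0,0,-1,-13,-41,0,0,0,0,-1,-14,-40,0,0,0,0,-1,0,0,0,0,0,0,-1,0,0,0,0,0,0])

```text
t: 11.88
eef_pos: [0.4862, -0.2075, 0.281]
tool_rot: [-0.002, 0.111, 0.994, 0.0]
contact_force: [0.1, 0.4, -3.1]
gripper_width: 0.452
```

Emit:
drive_tool(series=[-1,0,0,25,0,0,0,-1,0,0,25,0,0,0,-1,0,0,15,0,0,0,-1,0,0,0,0,0,0,-1,0,0,0,0,0,0])

```text
t: 12.5
eef_pos: [0.4876, -0.2082, 0.2186]
tool_rot: [0.0, 0.111, 0.994, -0.0]
contact_force: [1.0, -0.5, -2.2]
gripper_width: 0.458
```

```bash
python3 - <<'E'
from h import *
obs(); c=bot.read_camera('wrist'); obs()
s=bot.read_camera('scene'); a=c['pixels'][150:450,170:470]
p=proj(s,[[.4876,-.2078,.13]])[0]; x,y=map(int,p);print(p)
b=cv2.resize(s['pixels'][y-45:y+30,x-35:x+40],(300,300),interpolation=cv2.INTER_CUBIC)
cv2.imwrite('pics/c9.png',cv2.resize(np.hstack([a,b]),(800,400)))
E
```

```text
12.5 [ 0.4876 -0.2082  0.2186] [ 5.000e-04  1.105e-01  9.939e-01 -0.000e+00] [ 1.01 -0.46 -2.16] 0.45847843833786284
12.55 [ 0.4877 -0.2083  0.2188] [ 7.000e-04  1.106e-01  9.939e-01 -0.000e+00] [-0.33  0.6  -2.49] 0.45465184133031344
[388.2028525  218.63664264]
```

View pics/c9.png

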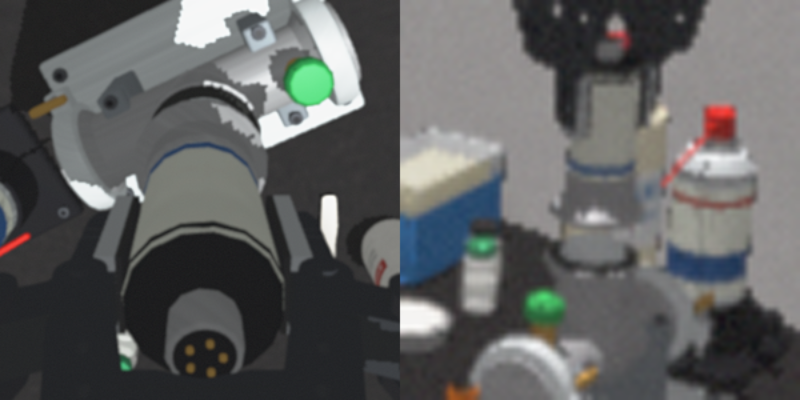

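The flange sits above the port, centred and upright in both views. I nudge 1 mm and lower slowly.

Emit:
drive_tool(series=[-1,1,0,5,0,0,0,-1,0,0,5,0,0,0,-1,0,0,3,0,0,0,-1,0,0,2,0,0,0,-1,0,0,2,0,0,0,-1,0,0,0,0,0,0,-1,0,0,0,0,0,0])

```text
t: 13.48
eef_pos: [0.4862, -0.2081, 0.2011]
tool_rot: [0.0, 0.111, 0.994, -0.0]
contact_force: [-0.6, -0.0, -1.8]
gripper_width: 0.457
```

Emit:
drive_tool(series=[-1,0,0,1,0,0,0,-1,0,0,1,0,0,0,-1,0,0,0,0,0,0])

```text
t: 13.85
eef_pos: [0.486, -0.208, 0.1989]
tool_rot: [-0.0, 0.111, 0.994, 0.0]
contact_force: [-0.4, -0.0, -1.7]
gripper_width: 0.454
```

Emit:
drive_tool(series=[-1,0,0,1,0,0,0,-1,0,0,1,0,0,0,-1,0,0,0,0,0,0])

```text
t: 14.22
eef_pos: [0.4862, -0.2081, 0.197]
tool_rot: [0.0, 0.111, 0.994, 0.0]
contact_force: [0.2, -0.3, -0.8]
gripper_width: 0.451
```

Emit:
drive_tool(series=[-1,0,0,1,0,0,0,-1,0,0,0,0,0,0])

```text
t: 14.48
eef_pos: [0.4862, -0.2081, 0.1962]
tool_rot: [0.0, 0.111, 0.994, 0.0]
contact_force: [-1.7, 0.4, 1.4]
gripper_width: 0.454
```

Emit:
drive_tool(series=[-1,0,0,1,0,0,0,-1,0,0,0,0,0,0])

```text
t: 14.72
eef_pos: [0.4863, -0.2081, 0.1953]
tool_rot: [0.0, 0.111, 0.994, 0.0]
contact_force: [-1.5, 0.1, 5.7]
gripper_width: 0.453
```

Emit:
drive_tool(series=[-1,0,0,0.5,0,0,0,-1,0,0,0,0,0,0,-1,0,0,0,0,0,0,-1,0,0,0,0,0,0])

```text
t: 15.22
eef_pos: [0.4863, -0.2082, 0.1949]
tool_rot: [0.0, 0.111, 0.994, 0.0]
contact_force: [-1.6, 1.9, 6.4]
gripper_width: 0.453
```

```bash
python3 - <<'E'
from h import *
f=[]
for i in range(10):
    bot.read_camera('wrist'); o=bot.get_obs(); f.append([*o['contact_force'],*o['torque'],o['eef_pos'][2]])
print(np.mean(f,0).round(4),np.std(f,0).round(4)); obs()
E
```

```text
[-1.6611  0.5272  6.2869  0.363   0.3945  0.0222  0.1949] [0.48   0.5508 0.585  0.031  0.0411 0.0225 0.    ]
15.72 [ 0.4863 -0.2081  0.1949] [3.000e-04 1.107e-01 9.939e-01 1.000e-04] [-1.22  0.61  5.4 ] 0.4508669004366788
```

Emit:
drive_tool(series=[-1,0,0,0.5,0,0,0,-1,0,0,0,0,0,0,-1,0,0,0,0,0,0,-1,0,0,0,0,0,0,-1,0,0,0,0,0,0])

```text
t: 16.35
eef_pos: [0.4864, -0.2082, 0.1946]
tool_rot: [0.0, 0.111, 0.994, 0.0]
contact_force: [-2.0, 0.6, 7.9]
gripper_width: 0.455
```

```bash
python3 - <<'E'
from h import *
f=[]
for i in range(12):
    bot.read_camera('wrist'); o=bot.get_obs(); f.append([*o['contact_force'],o['eef_pos'][2]])
print(np.mean(f,0).round(4)); obs()
c=cam('scene'); p=proj(c,[[.4876,-.2078,.13]])[0]; x,y=map(int,p)
w=bot.read_camera('wrist')['pixels'][150:450,170:470]
b=cv2.resize(c['pixels'][y-45:y+30,x-35:x+40],(300,300),interpolation=cv2.INTER_CUBIC)
cv2.imwrite('pics/c10.png',cv2.resize(np.hstack([w,b]),(800,400)))
E
```

```text
[-2.2875  0.929   7.7565  0.1946]
16.95 [ 0.4864 -0.2082  0.1945] [3.000e-04 1.108e-01 9.938e-01 1.000e-04] [-2.91  1.78  7.78] 0.4557878802390571
```

View pics/c10.png

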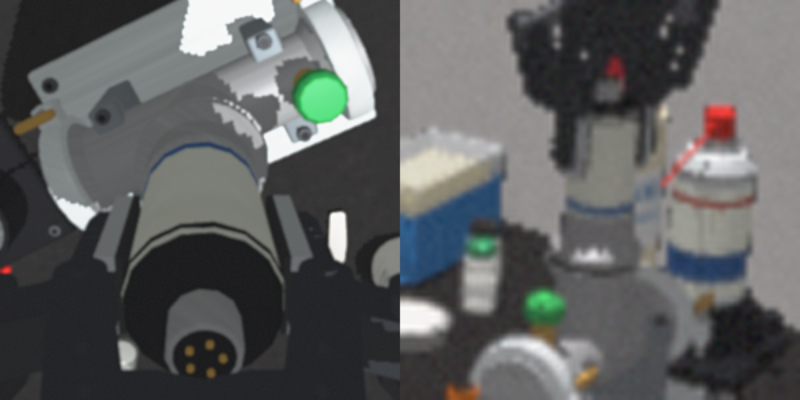

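The flange is on the ring and the gauge is upright. The seal load is about 7.8 N plus 2.3 N weight, so about 10 N. Hold for over 2 s.

Emit:
drive_tool(series=[-1,0,0,0,0,0,0,-1,0,0,0,0,0,0,-1,0,0,0,0,0,0,-1,0,0,0,0,0,0,-1,0,0,0,0,0,0,-1,0,0,0,0,0,0,-1,0,0,0,0,0,0,-1,0,0,0,0,0,0,-1,0,0,0,0,0,0,-1,0,0,0,0,0,0,-1,0,0,0,0,0,0,-1,0,0,0,0,0,0])

```text
t: 18.55
eef_pos: [0.4864, -0.2082, 0.1946]
tool_rot: [0.0, 0.111, 0.994, 0.0]
contact_force: [-1.4, 1.4, 7.9]
gripper_width: 0.453
```

Emit:
drive_tool(series=[-1,0,0,0,0,0,0,-1,0,0,0,0,0,0,-1,0,0,0,0,0,0,-1,0,0,0,0,0,0,-1,0,0,0,0,0,0,-1,0,0,0,0,0,0,-1,0,0,0,0,0,0,-1,0,0,0,0,0,0,-1,0,0,0,0,0,0,-1,0,0,0,0,0,0,-1,0,0,0,0,0,0,-1,0,0,0,0,0,0])

```text
t: 20.05
eef_pos: [0.4864, -0.2081, 0.1946]
tool_rot: [0.0, 0.111, 0.994, 0.0]
contact_force: [-2.1, 0.4, 7.9]
gripper_width: 0.454
```

```bash
python3 - <<'E'
from h import *
f=[]
for i in range(8):
    bot.read_camera('wrist'); o=bot.get_obs(); f.append([*o['contact_force'],o['eef_pos'][2]])
m=np.mean(f,0); print(m.round(4))
if 6.3<m[2]<9.5: print(bot.hand_in())
E
```

```text
[-1.8928  0.8426  7.6353  0.1946]
the job is handed in; nothing more can be done
None
```

I dusted the port, set the gauge on it, and handed the job in at about 20.5 s with the arm still gripping and pressing.

- **Dusting:** I pressed the red nozzle cap down with the closed fingertips until it hit its stop (about 28 N, against the 6.4 N needed), then released it. I did not measure the cap back at full height. The contact force returned to about zero as I withdrew.
- **Gauge:** I gripped it by the white housing, lifted it from the tray and lowered it over the centring ring. It slid below the ring's top without any force building up. The last pictures show it upright and seated on the port.
- **Push:** The arm pushed down with a steady 7.6–7.9 N for over 3 s. With the gauge's weight of about 2.3 N, that puts about 10 N on the O-ring, a squeeze of about 2.5 mm.
- **Residual:** About 2 N of sideways force remained at the end, probably because the gauge is up to 1 mm off centre on the ring. I left it.

I did not touch the clamp or anything else on the bench.

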